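Unclip the lid of the peg box

TASK

Open the oblong grey box that holds the paper pegs: pinch the two opposed spring buttons on its lid together to free the catch, lift the lid off, and set it down gently, right way up, roughly in the middle of the square cork mat, then let go. Leave the box itself standing about where it is, and do not disturb the smaller square box of the same make.

Things in the scene. Friction and masses are not known exactly. Their poses are not given: they have to be found in the camera images.
- lid_grip (a point): Centre of the lid's grip, midway between its two black spring buttons: 70 mm above the table at the start, 24 mm above the lid's plate. Grey housing 34 (x) x 36 (y) mm, top 14 mm above this point; a button on each x face, 24 mm wide, 20 tall. Over the faces: 54 mm when out, 38 fully pinched (8 mm each, spring 2 to 6 N). x: the line of the pinch; z up.
- peg_lid: Loose lid of the oblong box: grey plate 162 (x) x 102 x 6 mm, 150 g. Origin: centre of the plate's underside. Hooks 14 mm and ribs 16 mm below it sit in the box; both buttons must be in 5 mm or more, and stay so while it is lifted, to free the hooks. Held by the pinched buttons it can be carried; laid down it stands on its ribs, lid_grip 46 mm above the surface.
- peg_box: The oblong box, painted grey, 160 (x) x 100 (y) x 40 mm tall without its lid, about 0.7 kg, loose on the table, three clothes-pegs inside; it slides a little to centre itself if the fingers close off-centre. Origin: centre of its underside; x along its length, as the lid's x; z up.
- cork_mat: Flat square cork mat, 200 x 200 x 4 mm, fixed to the table. Origin: centre of its underside, at table height; z up.
- square_box: The other box, same make, colour, grip and buttons, but square: 100 x 100 mm, 84 mm tall with its grip. To be left alone. Origin: centre of its underside; z up.

How it is judged (in metres and radians):
At the end, for the whole second after the job is handed in: The lid lies at rest, right way up (within 7 degrees), flat on the cork mat, the centre of its grip within 50 mm of the mat's centre; the oblong box stands upright within 50 mm of where it was (horizontal distance between lid_grip and cork_mat below 0.05 m and height (world z) of lid_grip between 0.042 and 0.058 m and angle between lid_grip's own z axis and vertical below 0.12 rad and linear speed of peg_lid below 0.02 m/s and distance of peg_box from where it was at the start of the episode below 0.05 m and angle between peg_box's own z axis and vertical below 0.1 rad); the robot touches nothing.
It fails at once if the square box is disturbed (moved more than 20 mm) (distance of square_box from where it was at the start of the episode above 0.02 m).
It fails at once if the lid is dropped: let go while its grip is more than 90 mm above the table (height (world z) of lid_grip above 0.09 m and contact force between peg_lid and the fingers below 0.05 N and contact force between peg_lid and the arm below 0.05 N).
It fails at once if the oblong box is lifted off the table (more than 30 mm) or tipped over (height (world z) of peg_box above 0.03 m or angle between peg_box's own z axis and vertical above 0.5 rad).
It also fails if it takes over 42 s, if anything falls off the work surface, if the arm or the gripper's body presses on something with over 40 N, if the wrist force passes 120 N, or if a joint passes its speed limit or range.

ROBOT

A 7-joint arm with a two-finger parallel gripper is mounted at the origin on the work surface; the furniture and walls round the work are solid. World frame = base frame: x ahead of the robot, y to its left, z up, the work surface at z = 0. Lengths are in mm, angles in degrees, forces in N, time in s.
With the tool pointing down it reaches from about 425 to 925 mm from the base axis. Payload 6.8 kg.
Tool frame: the origin (TCP) lies midway between the tips of the shut fingers; the grasp point (between the pads) lies 19 mm behind it; z points along the fingers, y is the line along which they close (so a half turn about z gives the same grasp; the last joint's range is limited). The gripper opens to 88 mm and grips with 3 to 60 N. Pads are 20 mm wide; open, the fingers measure 115 mm over their backs; the gripper's body (75 mm by 178 mm) begins 61 mm behind the grasp point.
Start: joints at [-82.282, 27.33, 1.283, 89.118, -0.659, 63.558, -4.761], TCP at [162.279, 655.22, 222.664] pointing down, gripper open.
Joint ranges: [-169.35, 169.35], [-19.33, 120.38], [-80.79, 83.38], [13.8, 139.57], [-78.32, 258.32], [9.67, 109.79], [-169.56, 169.56]. Speed limits (degrees/s): [136.94, 136.94, 180, 180, 180, 180, 180].

INTERFACE

Orientations are given as a 3x3 rotation matrix whose columns are the frame's x, y, z axes.
In Python, from rig import ctrl, hand, ik, viewer, workorder, telemetry gives the robot as it stands. The module is installed in compiled form; this text tells all that it offers. Calls block until the motion is done:
- ctrl.reach(position, orientation): joint-space move of the TCP to a pose.
- ctrl.servo_line(position, v=150, attitude=None): straight line of the TCP; attitude=None keeps the orientation; v is the mean speed in mm/s.
- ctrl.set_joints(angles): joint-space move.
- hand.grip(opening, force=None): opening from 0.0 (shut) to 1.0 (fully open); force is the grip in N (None keeps the last); returns when the fingers have stopped.
- ctrl.hold(seconds).
- ik(position, orientation): joint angles nearest the present ones, or None.
- viewer.capture(name): name is "side" or "top"; returns the picture (480x640x3 uint8, blue, green, red); there is no depth.
- viewer.camera_info(name): a dict with "intrinsics" (3x3 intrinsics, pixels), "k1" (the pictures are not rectified: a ray, as slopes to the right and down, at radius r is drawn at 1 + k1 r^2 times it, then the intrinsics apply), "R" (3x3) and "t" (3): a world point X has camera coordinates R X + t. Camera axes: x right, y down, z forward; pixel columns grow to the right and rows downward; lengths in mm; the calibration is good to about 2 mm. A picture is of the moment at which its call begins. camera_info takes no time and is no camera call.
A pose or a line that the arm cannot do raises ctrl.Unreachable and nothing moves.
- workorder.job_done(): hands the job in; it is judged then, once.
Trained networks look in the newest picture that a camera, given by its name, has taken for a name from the list of things; names that differ only in an ending like _2 or _b are one class to them, and where a whole thing is asked for, a point or a joint stands for the part that bears it (a point fixed in the world has none). Each returns a list of dicts, best first, with "confidence" (0 to 1); they miss things now and then, are a little off and sometimes report something else, mostly with a low value. They report only what shows in the picture. A call takes as long as a camera call.
- viewer.recognise(camera, label): "box" ([left, top, right, bottom] in pixels, round what is visible of it).
- viewer.masks_of(camera, label): "region" (480x640 bool, what is visible of it) and "box" ([left, top, right, bottom] in pixels, round what is visible of it).
Readings, each from a call of its own:
- telemetry.current_time(): time.
- telemetry.current_qpos(): joint angles.
- telemetry.current_joint_vel(): joint speeds.
- telemetry.current_tau(): joint torques, N m.
- telemetry.current_tool_pos(): TCP position.
- telemetry.current_tool_rot(): TCP orientation.
- telemetry.current_ft_force(): force on the tool from outside, world axes, zero at the start.
- telemetry.current_wrist_torque(): the same for the moment, N m.
- telemetry.current_opening(): opening from 0.0 (shut) to 1.0 (fully open).
- telemetry.current_finger_force(): force on a finger pad.
Only numpy, scipy, OpenCV 4.12 (cv2) and the standard library are available. Lean on these libraries where they do the work, as an engineer would, in place of code of your own. Each camera call takes 0.05 s, during which the arm holds its last target. There are 200 camera calls.

## Working session

There is one attempt and no reset: what is moved stays moved. The work goes in short steps, each a Python script; the robot and the scene stay as the last script left them, time stands still between calls to the robot, and variables do not carry over. Pictures are saved under pics/ and viewed, at most 10 in all, crops included, and the job is handed in when it is done.

```bash
mkdir -p pics; cat > h.py <<'E'
import numpy as np, cv2
from rig import ctrl, hand, ik, viewer, workorder, telemetry
def cam(n):
    c=viewer.camera_info(n); return [np.array(c[k],float) for k in("intrinsics","R","t")]+[float(c["k1"])]
def px2plane(n,uv,z):
    """pixels -> world points on the plane z"""
    K,R,t,k1=cam(n); uv=np.array(uv,float).reshape(-1,1,2)
    # model is 1+k1 r^2 : OpenCV's distortion with only k1
    s=cv2.undistortPointsIter(uv,K,np.array([k1,0,0,0.]),None,None,(3,100,1e-10))[:,0]
    d=np.c_[s,np.ones(len(s))]@R; C=-R.T@t
    return C+d*((z-C[2])/d[:,2])[:,None]
def w2px(n,X):
    K,R,t,k1=cam(n); return cv2.projectPoints(np.array(X,float).reshape(-1,1,3),cv2.Rodrigues(R)[0],t,K,np.array([k1,0,0,0.]))[0][:,0]
E
python3 - <<'E'
from h import *
for n in("top","side"):
    im=viewer.capture(n); cv2.imwrite(f"pics/{n}0.png",im)
    K,R,t,k1=cam(n); print(n,K[0,0],k1,(-R.T@t).round(),R.round(2).tolist())
    for l in("lid_grip","peg_lid","peg_box","cork_mat","square_box"):
        for r in viewer.masks_of(n,l)[:3]:
            m=r["region"].astype(np.uint8); rc=cv2.minAreaRect(cv2.findNonZero(m))
            print(l,round(r["confidence"],2),np.round(r["box"]).tolist(),m.sum(),np.round(cv2.boxPoints(rc)).tolist())
print(telemetry.current_time(),telemetry.current_tool_rot())
E
```

```text
top 498.93317302605413 0.042080785732188215 [ 474.   11. 1146.] [[0.0, -1.0, -0.03], [-1.0, -0.0, -0.05], [0.05, 0.03, -1.0]]
lid_grip 0.59 [403.0, 188.0, 461.0, 266.0] 3458 [[407.0, 193.0], [454.0, 188.0], [462.0, 261.0], [415.0, 266.0]]
peg_lid 0.57 [407.0, 190.0, 464.0, 266.0] 3488 [[407.0, 192.0], [454.0, 187.0], [462.0, 261.0], [415.0, 266.0]]
peg_box 0.6 [406.0, 196.0, 416.0, 258.0] 123 [[404.0, 197.0], [407.0, 197.0], [413.0, 256.0], [410.0, 256.0]]
cork_mat 0.67 [166.0, 199.0, 257.0, 292.0] 7550 [[163.0, 204.0], [250.0, 197.0], [258.0, 285.0], [170.0, 293.0]]
square_box 0.73 [285.0, 225.0, 342.0, 280.0] 2128 [[287.0, 233.0], [333.0, 224.0], [342.0, 269.0], [296.0, 278.0]]
side 542.2359303664247 -0.14024685167052064 [  87. -595.  608.] [[0.8, -0.6, 0.01], [-0.33, -0.45, -0.83], [0.5, 0.66, -0.56]]
lid_grip 0.59 [360.0, 291.0, 475.0, 378.0] 5273 [[357.0, 339.0], [438.0, 274.0], [478.0, 325.0], [398.0, 389.0]]
peg_lid 0.69 [357.0, 296.0, 479.0, 380.0] 5227 [[358.0, 339.0], [440.0, 276.0], [479.0, 326.0], [396.0, 389.0]]
peg_box 0.93 [355.0, 328.0, 477.0, 399.0] 2019 [[354.0, 343.0], [476.0, 327.0], [484.0, 387.0], [362.0, 403.0]]
cork_mat 0.66 [166.0, 187.0, 299.0, 259.0] 4950 [[167.0, 215.0], [278.0, 171.0], [299.0, 225.0], [188.0, 270.0]]
square_box 0.85 [250.0, 235.0, 326.0, 302.0] 3516 [[242.0, 265.0], [304.0, 222.0], [338.0, 271.0], [277.0, 314.0]]
0.6 [[-9.70671560e-01  2.40409489e-01 -1.36419907e-05]
 [ 2.40409489e-01  9.70671560e-01  8.09402244e-06]
 [ 1.51877722e-05  4.57697338e-06 -1.00000000e+00]]
```

View pics/top0.png

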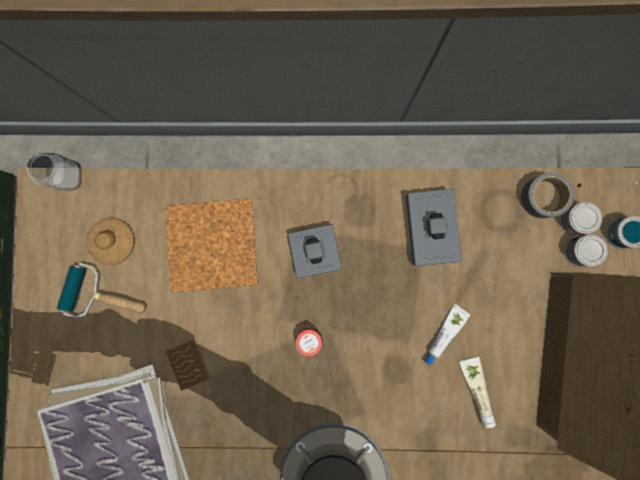

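View pics/side0.png

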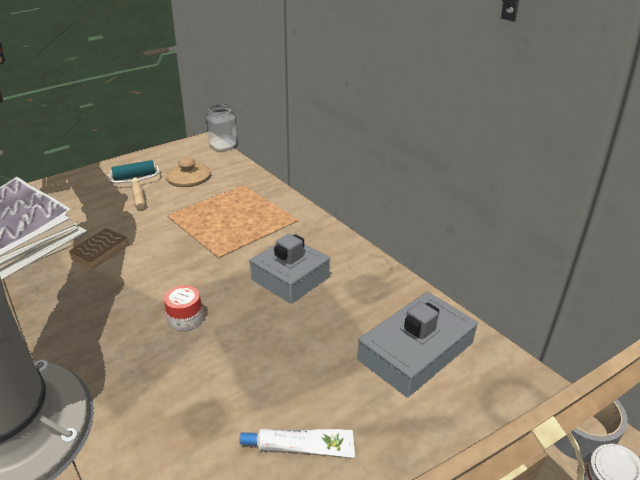

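```bash
python3 - <<'E'
from h import *
P=lambda q,z:px2plane("top",q,z).round(0)[:,:2].tolist()
print("lid",P([[407,192.5],[454,187.5],[462,261],[415,266]],46))
print("mat",P([[163,204],[250,197],[258,285],[170,293]],4))
print("sq",P([[287,233],[333,224],[342,269],[296,278]],46))
E
```

```text
lid [[633.0, -160.0], [644.0, -263.0], [483.0, -278.0], [471.0, -177.0]]
mat [[612.0, 395.0], [628.0, 194.0], [426.0, 173.0], [407.0, 375.0]]
sq [[543.0, 104.0], [563.0, 2.0], [464.0, -18.0], [444.0, 84.0]]
```

The top view shows the oblong box around (434,226), the square box around (314,250) and the mat around (211,245). The detections agree with the picture. The buttons lie along the oblong box's long axis, at (436,214) and (437,238). I'll approach, staying clear of the wall.

```bash
cat >> h.py <<'E'
def att(deg):
    c,s=np.cos(np.radians(deg)),np.sin(np.radians(deg)); return np.array([[-s,c,0],[c,s,0],[0,0,-1.]])
E
python3 - <<'E'
from h import *
print("grip from black buttons at z=80:",px2plane("top",[[436,214],[437,238],[436.5,226]],80).round(0).tolist())
print("proj grip",w2px("top",[[558,-219.5,70]]),w2px("side",[[558,-219.5,70]]))
t0=telemetry.current_time()
ctrl.reach([420,350,230],att(45)); ctrl.reach([500,40,230],att(10)); ctrl.reach([558,-219.5,150],att(5.6))
hand.grip(1.0)
ctrl.servo_line([558,-219.5,100],v=120)
print(telemetry.current_time()-t0,telemetry.current_time(),telemetry.current_tool_pos(),telemetry.current_qpos(),telemetry.current_ft_force())
cv2.imwrite("pics/side1.png",viewer.capture("side")[200:460,260:560].repeat(2,0).repeat(2,1))
cv2.imwrite("pics/top1.png",viewer.capture("top"))
E
```

```text
grip from black buttons at z=80: [[582.0, -216.0, 80.0], [531.0, -218.0, 80.0], [556.0, -217.0, 80.0]]
proj grip [[436.74020512 225.59162988]] [[420.13787585 318.3543608 ]]
4.5583 5.1583 [ 558.08823339 -219.68506864  100.16342587] [-10.33446297  32.51152685  35.20399266 107.52511181 -24.73797439
  47.71721535  43.23199597] [-0.06835856 -0.35902446 -0.26079463]
```

View pics/side1.png

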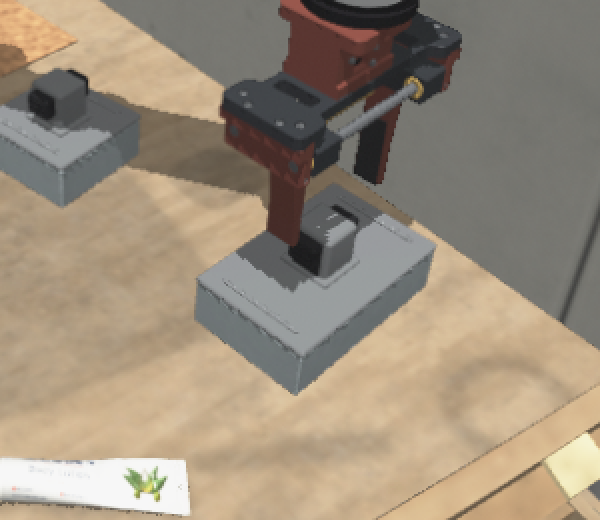

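The fingers straddle the grip along the box's long axis. The grip housing is at about (421,322) in the full picture, against a predicted (420,318). Next I'll descend and pinch.

```bash
python3 - <<'E'
from h import *
ctrl.servo_line([557,-219,52],v=60)
print("down",telemetry.current_tool_pos().round(1),telemetry.current_ft_force())
hand.grip(0.2,force=25)
print("grip mm",telemetry.current_opening()*88,telemetry.current_finger_force(),telemetry.current_ft_force())
ctrl.servo_line([557,-219,57],v=30)
print("+5",telemetry.current_opening()*88,telemetry.current_finger_force(),telemetry.current_ft_force())
ctrl.servo_line([557,-219,75],v=40)
print("+23",telemetry.current_opening()*88,telemetry.current_finger_force(),telemetry.current_ft_force(),telemetry.current_time())
cv2.imwrite("pics/side2.png",viewer.capture("side")[200:460,260:560].repeat(2,0).repeat(2,1))
E
```

```text
down [ 557.3 -219.2   52.3] [0.2888208  0.66059991 0.17678628]
grip mm 36.953703913867955 24.99949336051941 [3.96929211 0.59884388 2.49593674]
+5 37.11656596172127 24.999052584171295 [ 3.27910946  1.27903945 -0.69077613]
+23 36.919403745049955 24.998782575130463 [-0.9372171   0.14420054 -1.36486008] 7.9583
```

View pics/side2.png

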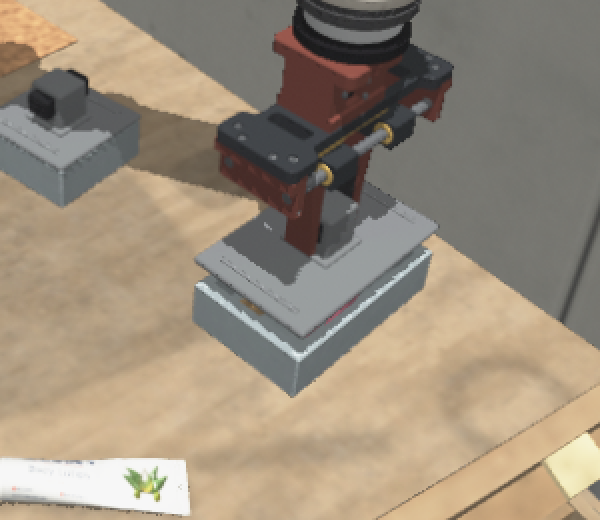

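The lid is free and hanging level, and the box has stayed on the table. The wrist force changed by about 1.4 N, which matches the lid's weight. Next I'll carry it over the square box to the mat.

```bash
python3 - <<'E'
from h import *
ctrl.servo_line([557,-219,175],v=100)
ctrl.servo_line([518,284,175],v=140)
ctrl.servo_line([518,284,60],v=100)
print(telemetry.current_opening()*88,telemetry.current_finger_force(),telemetry.current_ft_force(),telemetry.current_time(),telemetry.current_tool_pos())
cv2.imwrite("pics/side3.png",viewer.capture("side")[60:320,130:430].repeat(2,0).repeat(2,1))
E
```

```text
37.135168344574545 24.998851418495178 [ 0.55502197 -0.00568353 -1.8744616 ] 14.2083 [518.49560975 284.22217679  60.64141089]
```

View pics/side3.png

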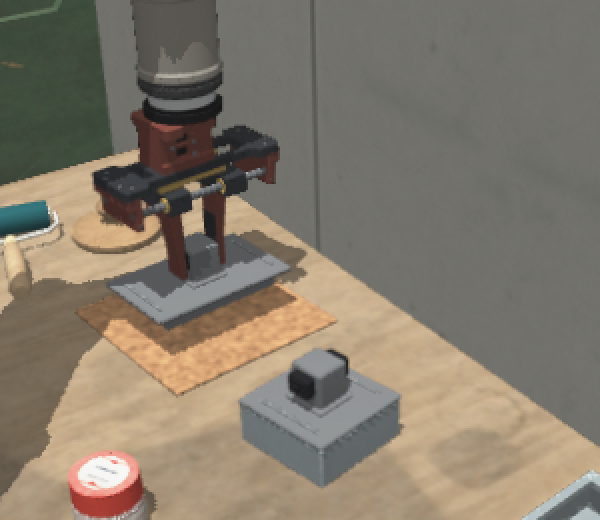

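The lid is level over the mat and the square box is untouched. I'll lower it until it makes contact, then release.

```bash
python3 - <<'E'
from h import *
f0=telemetry.current_ft_force()[2]
for z in [42,38,36,35,34,33,32,31,30,29,28]:
    ctrl.servo_line([518,284,z],v=30); f=telemetry.current_ft_force()[2]
    if f-f0>2.5: break
print("contact",z,f-f0,telemetry.current_tool_pos())
hand.grip(0.75); ctrl.hold(0.2); hand.grip(1.0)
print(telemetry.current_ft_force(),telemetry.current_finger_force(),telemetry.current_opening())
p=telemetry.current_tool_pos()
ctrl.servo_line([p[0],p[1],120],v=80); ctrl.servo_line([480,250,230],v=150)
ctrl.reach([350,450,250],att(30)); print(telemetry.current_time())
cv2.imwrite("pics/side4.png",viewer.capture("side"))
cv2.imwrite("pics/top4.png",viewer.capture("top"))
for l in("peg_lid","peg_box","square_box"):
    for r in viewer.masks_of("top",l)[:2]: print(l,round(r["confidence"],2),r["region"].sum(),np.round(cv2.boxPoints(cv2.minAreaRect(cv2.findNonZero(r["region"].astype(np.uint8))))).tolist())
E
```

```text
contact 32 6.4099150118916 [518.13209194 284.05169809  32.4545956 ]
[ 0.53917179 -0.7188078   0.24998579] 0.0 0.9965135505053662
21.0917
peg_lid 0.6 3179 [[184.0, 212.0], [228.0, 208.0], [235.0, 279.0], [190.0, 283.0]]
peg_box 0.71 3464 [[403.0, 195.0], [453.0, 190.0], [461.0, 262.0], [411.0, 267.0]]
square_box 0.65 2165 [[286.0, 232.0], [332.0, 222.0], [342.0, 269.0], [296.0, 278.0]]
```

View pics/side4.png

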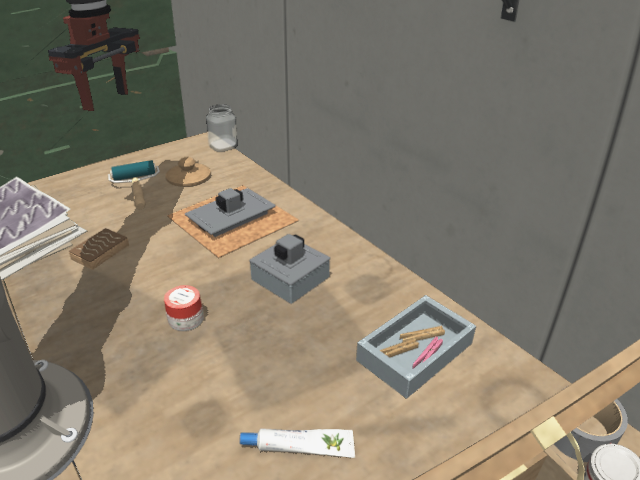

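View pics/top4.png

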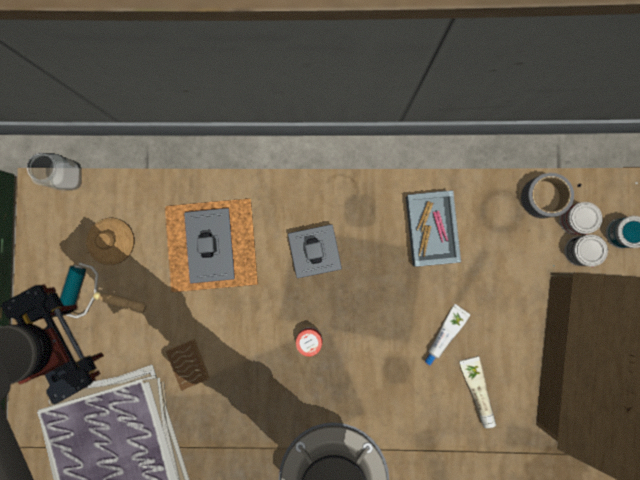

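The lid lies flat near the middle of the mat, with its grip at (206,243) and the mat centred at (211,245). The box is open at its original spot, the square box hasn't moved, and the arm is clear of everything.

```bash
python3 -c "
from rig import workorder
print(workorder.job_done())"
```

```text
the job is handed in; nothing more can be done
None
```

The job is handed in: the lid is right way up near the middle of the cork mat and released, the oblong box is open where it stood, and the square box was not disturbed (the hand-in returned no verdict).

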